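# Hang the three nesting trays back on the stand

## Robot

A 6-joint arm with a two-finger parallel gripper is mounted at the origin on a cart in front of the work surface, level with it; the furniture and walls round the work are solid. World frame = base frame: x ahead of the robot, y to its left, z up, the work surface at z = 0. Lengths are in mm, angles in rad, forces in N, time in s.
With the tool pointing down it reaches from about 350 to 775 mm from the base axis. Payload 7.3 kg.
Tool frame: the origin (TCP) lies at the very end of the fingers, on their centre line; the grasp point (between the pads) lies 19 mm behind it; z points along the fingers, y is the line along which they close (so a half turn about z gives the same grasp; the last joint's range is limited). The gripper opens to 92 mm and grips with 3 to 60 N. Pads are 19 mm wide; open, the fingers measure 130 mm over their backs; the gripper's body (75 mm by 190 mm) begins 47 mm behind the grasp point.
Start: joints at [-1.35, 0.342, 1.524, -0, 1.275, -0.146], TCP at [188.304, -490.088, 226.741] pointing down, gripper open.
Joint ranges: [-2.53, 2.53], [-0.77, 2.02], [0.04, 2.7], [-1, 4.14], [0.28, 2.66], [-3.11, 3.11]. Speed limits (rad/s): [2.57, 2.57, 3.14, 3.14, 3.14, 3.14].

## Interface

Orientations are given as [roll, pitch, yaw] about the fixed x, y, z axes, in that order (R = Rz(yaw) Ry(pitch) Rx(roll)).
In Python, from plant import get_obs, vision, workorder gives the robot as it stands.
- The arm moves only by the shell command python3 -m pendant 'ROWS' [OPENING]. ROWS is a JSON object of lists of equal length, an entry for each row: "dp": the shift along the tool's x, y, z in m, a list of three; "rotation": the turn, a rotation vector about the tool's x, y, z in rad, a list of three. A call has 1 to 8 rows; each row is the pose to reach, as a shift and turn from the pose commanded when the call began, along the tool's axes at that moment; what a row does not reach only later rows make up. A row lasts 1/8 s, in which the tool goes at most 62.5 mm and 10.7 degrees, less where a joint would pass 70% of its speed; a pose out of reach is approached as far as the arm can. A call with a gripper value outside its range is refused whole. OPENING is the finger opening in m, from 0 to 0.0918, set as the call begins (- or left out, the last holds). The fingers move at their own pace and stop on an object; the grip force is fixed at half the most. Time passes only in rows, so rows that repeat a pose let the fingers close. It gives the time, the measured TCP pose, the force, the opening and the grip force at its end, in the units of the state.
- get_obs(): the state, without advancing time (a new reading comes with each control period).
- vision.capture(name): name is "side" or "top" or "wrist"; returns a dict with "pixels" (400x640x3 uint8, red, green, blue), "vfov" (degrees; the focal length in pixels is half the picture's height over the tangent of half this angle, whatever the lens; pixels are square), "cx", "cy" (the principal point, pixels), "dist" ([k1, k2, p1, p2, k3] as OpenCV has them; the pictures are not rectified), "pose" (4x4, takes a point from camera to world coordinates); the wrist camera has in their place "T_tool_cam" (4x4, takes a point from camera to tool coordinates, whose origin is the TCP and whose axes are the flange's). Camera axes: x right, y up, looking along -z (the intrinsics and any distortion apply to the point x, -y, -z); pixel columns grow to the right and rows downward; lengths in mm; the calibration is good to about 2 mm. A picture is of the moment at which its call begins: read the wrist's pose just before it. There is no depth.
- workorder.close_job(): hands the job in; it is judged then, once.
The state is a dict: "time": time; "joint_positions": joint angles; "dq": joint speeds; "tau": joint torques, N m; "tool_pos": TCP position; "tcp_rot": TCP orientation; "contact_force": force on the tool from outside, world axes, zero at the start; "moment": the same for the moment, N m; "grip_width": finger opening in mm; "finger_force": force on a finger pad.
Only numpy, scipy, OpenCV 4.12 (cv2) and the standard library are available. Lean on these libraries where they do the work, as an engineer would, in place of code of your own. Each camera call takes 0.05 s, during which the arm holds its last target. There are 200 camera calls.

## Task

Hang the three trays on the stand's hook by the eye under their finger tabs, one after another: first the large blue one, then the medium white one, then the small orange one, each slid along the hook until it nests tight against the one before it, the blue one tight against the red collar. Then press the whole stack back just until the red friction collar starts to give by a few millimetres, no more than that, and let go. Work gently and leave the things lying about where they are.

Things in the scene. Friction and masses are not known exactly. Their poses are not given: they have to be found in the camera images.
- stand: White foot plate 130 x 110 x 10 mm fixed to the table, steel post (18 mm thick, 240 mm high) at its rear, x = +50 mm. Origin: centre of the foot's underside; x points from the hook's tip to the post (away from the robot), z up. The hook is a level round steel rod, 10 mm thick, running along -x from a clamped sleeve on the post, above the foot's line y = 0.
- hook_mid (a point): Nominal centre of the hook's upturned tip (its last 10 mm; its top lies 14 mm above the rod's centre line, its front end 98 mm before the stand's origin), axes as the stand. NOT the true tip: the sleeve is clamped up to 8 mm higher or lower and the rod shifted up to 10 mm along x; neither is measured. Find them by touch or sight. Nominal rod centre line: 190 mm above the foot's underside.
- collar_mid (a point): Nominal centre of the front face (toward the tip) of the red collar disc, 52 mm wide, that grips the rod; 20 mm behind the stand's origin, 190 mm up. The true collar is displaced together with the rod (up to 10 mm along x, 8 mm in height, not measured). The point stays with the stand.
- stop (a joint): How far the red collar has been shoved back along the rod (m, 0 at the start, grows toward the post, at most 0.020). It does not tell where the rod is. Dry friction: the collar itself holds up to about 6 N, then slides, and stays where it is left; with the drag of the trays on the rod the push needed may reach twice that and more, so watch the reading.
- tray_large: Blue tray, 160 g, 96 mm wide (y), 30 mm deep (x -20 to +10), 134 mm high, standing on the table. Origin on its underside below the hub's centre; z up, flat back at x = +10 mm shall face the post, the pan opens to -x. Upward: pan 40 mm high, eye, hub (20 mm deep, 52 wide, to z = 102 mm), finger tab 24 mm wide (y), 8 thick (x), z 102 to 134 mm: grip it across the 24 mm.
- eye_large (a point): Apex of the blue tray's eye, 92 mm above its origin. The eye, 36 mm wide, 52 high (down from the apex to the pan), goes right through along x. Its roof is an inverted V of 90 degrees, 20 mm deep in x, that settles on the rod: hanging, the apex lies 7 mm above the rod's centre line. The eyes of the other trays are the same.
- tray_medium: White tray, 130 g, same pattern, axes, eye, hub and tab as the blue one: 80 mm wide, pan 33 mm high, apex at 85 mm, tab from 95 to 127 mm. Nested between the blue tray's side walls, hubs touching, its origin lies 20 mm in front (-x) of the blue tray's and 7 mm higher.
- tray_small: Orange tray, 100 g, same pattern, axes, eye, hub and tab: 64 mm wide, pan 26 mm high, apex at 78 mm, tab from 88 to 120 mm. Nested, hubs touching, its origin lies 20 mm in front (-x) of the white tray's and 7 mm higher.
- cup_pink: Bystander: clear plastic cup with a pink filling, 65 mm wide, 68 mm high, origin at its underside.
- tape_roll: Bystander: roll of label tape lying flat, 76 mm wide, 19 mm high, origin at its underside.
- marker_red: Bystander: marker pen with a black cap, 134 mm long, lying at the robot's end of the table.
- forceps_1: Bystander: steel forceps, 104 mm long, lying at the left edge of the table.
There are look-alikes about, which are no part of the job. Of the things like the tray_small, leave any that is yellow; of the rest the smaller one is meant.

How it is judged (in metres and radians):
On the way, in this order (a step that is already met when the one before it is completed fails the run):
1. the blue tray hangs on the hook alone, let go (z of tray_large in the frame of stand between 0.085 and 0.135 m and x of tray_large in the frame of stand between -0.09 and 0.04 m and y of tray_large in the frame of stand between -0.01 and 0.01 m and angle between tray_large's own z axis and vertical below 0.12 rad and linear speed of tray_large below 0.02 m/s and contact force between the fingers and tray_large below 0.1 N and not (z of tray_medium in the frame of stand between 0.085 and 0.135 m and x of tray_medium in the frame of stand between -0.09 and 0.04 m and y of tray_medium in the frame of stand between -0.01 and 0.01 m and angle between tray_medium's own z axis and vertical below 0.12 rad and linear speed of tray_medium below 0.02 m/s and contact force between the fingers and tray_medium below 0.1 N) and not (z of tray_small in the frame of stand between 0.085 and 0.135 m and x of tray_small in the frame of stand between -0.09 and 0.04 m and y of tray_small in the frame of stand between -0.01 and 0.01 m and angle between tray_small's own z axis and vertical below 0.12 rad and linear speed of tray_small below 0.02 m/s and contact force between the fingers and tray_small below 0.1 N)), for 0.2 s.
2. the white tray hangs nested in the blue one, let go, the orange one not yet on the hook (z of tray_medium in the frame of stand between 0.085 and 0.135 m and x of tray_medium in the frame of stand between -0.09 and 0.04 m and y of tray_medium in the frame of stand between -0.01 and 0.01 m and angle between tray_medium's own z axis and vertical below 0.12 rad and linear speed of tray_medium below 0.02 m/s and contact force between the fingers and tray_medium below 0.1 N and x of tray_medium in the frame of tray_large between -0.0235 and -0.017 m and y of tray_medium in the frame of tray_large between -0.005 and 0.005 m and z of tray_medium in the frame of tray_large between 0.003 and 0.011 m and not (z of tray_small in the frame of stand between 0.085 and 0.135 m and x of tray_small in the frame of stand between -0.09 and 0.04 m and y of tray_small in the frame of stand between -0.01 and 0.01 m and angle between tray_small's own z axis and vertical below 0.12 rad and linear speed of tray_small below 0.02 m/s and contact force between the fingers and tray_small below 0.1 N)), for 0.2 s.
3. the orange tray hangs nested in the white one, let go (z of tray_small in the frame of stand between 0.085 and 0.135 m and x of tray_small in the frame of stand between -0.09 and 0.04 m and y of tray_small in the frame of stand between -0.01 and 0.01 m and angle between tray_small's own z axis and vertical below 0.12 rad and linear speed of tray_small below 0.02 m/s and contact force between the fingers and tray_small below 0.1 N and x of tray_small in the frame of tray_medium between -0.0235 and -0.017 m and y of tray_small in the frame of tray_medium between -0.005 and 0.005 m and z of tray_small in the frame of tray_medium between 0.003 and 0.011 m), for 0.2 s.
At the end, for the whole second after the job is handed in: All three trays hang released, still and level on the hook, centred within 10 mm; each smaller tray's origin lies 17 to 23.5 mm in front of the next larger one's, 3 to 11 mm higher, within 5 mm sideways; the red collar has given by 1 to 10 mm (all of step 3 and z of tray_large in the frame of stand between 0.085 and 0.135 m and x of tray_large in the frame of stand between -0.09 and 0.04 m and y of tray_large in the frame of stand between -0.01 and 0.01 m and angle between each of tray_large, tray_medium's own z axis and vertical below 0.12 rad and linear speed of each of tray_large, tray_medium below 0.02 m/s and contact force between the fingers and tray_large below 0.1 N and z of tray_medium in the frame of stand between 0.085 and 0.135 m and x of tray_medium in the frame of stand between -0.09 and 0.04 m and y of tray_medium in the frame of stand between -0.01 and 0.01 m and contact force between the fingers and tray_medium below 0.1 N and x of tray_medium in the frame of tray_large between -0.0235 and -0.017 m and y of tray_medium in the frame of tray_large between -0.005 and 0.005 m and z of tray_medium in the frame of tray_large between 0.003 and 0.011 m and value of joint stop between 0.001 and 0.01 m); the robot touches nothing.
It fails at once if the collar is shoved back more than 12 mm (value of joint stop above 0.012 m).
It fails at once if a tray is forced against the hook, collar or stand with more than 40 N (contact force between any of tray_large, tray_medium, tray_small and stand above 40 N).
It fails at once if two trays are forced together with more than 40 N (contact force between tray_large and tray_medium above 40 N or contact force between any of tray_medium, tray_large and tray_small above 40 N).
It fails at once if a bystander is moved by more than 20 mm (distance of any of cup_pink, tape_roll, marker_red, forceps_1 from where it was at the start of the episode above 0.02 m).
It also fails if it takes over 72 s, if anything falls off the work surface, if the arm or the gripper's body presses on something with over 40 N, if the wrist force passes 120 N, or if a joint passes its speed limit or range.

## Working session

There is one attempt and no reset: what is moved stays moved. The work goes in short steps, Python scripts to look and compute and a shell command to move; the robot and the scene stay as the last step left them, time stands still between calls to the robot, and variables do not carry over. Pictures are saved under pics/ and viewed, at most 10 in all, crops included, and the job is handed in when it is done.

```bash
ls; mkdir -p pics; cat > h.py <<'E'
import numpy as np, cv2
from plant import get_obs, vision, workorder
from scipy.spatial.transform import Rotation as R
def cam(name):
    o=get_obs(); c=vision.capture(name)
    if 'pose' in c: P=np.array(c['pose'])
    else:
        T=np.eye(4); T[:3,:3]=R.from_euler('xyz',o['tcp_rot']).as_matrix(); T[:3,3]=o['tool_pos']
        P=T@np.array(c['T_tool_cam'])
    im=np.array(c['pixels']); f=im.shape[0]/2/np.tan(np.radians(c['vfov'])/2)
    K=np.array([[f,0,c['cx']],[0,f,c['cy']],[0,0,1]]); return im,K,np.array(c['dist'],float),P
def ray(C,uv):
    im,K,d,P=C
    p=cv2.undistortPoints(np.array(uv,float).reshape(-1,1,2),K,d)[:,0]
    v=np.c_[p[:,0],-p[:,1],-np.ones(len(p))]@P[:3,:3].T
    return P[:3,3],v/np.linalg.norm(v,axis=1)[:,None]
def plane(C,uv,z,ax=2):
    o,v=ray(C,uv); return o+v*((z-o[ax])/v[:,ax])[:,None]
def proj(C,X):
    im,K,d,P=C
    q=(np.array(X,float).reshape(-1,3)-P[:3,3])@P[:3,:3]; q=q*[1,-1,-1]
    return cv2.projectPoints(q,np.zeros(3),np.zeros(3),K,d)[0][:,0]
def tri(C1,u1,C2,u2):
    o1,v1=ray(C1,u1);o2,v2=ray(C2,u2);v1=v1[0];v2=v2[0]
    s=np.linalg.lstsq(np.c_[v1,-v2],o2-o1,rcond=None)[0]
    a=o1+s[0]*v1;b=o2+s[1]*v2; return (a+b)/2,np.linalg.norm(a-b)
E
python3 - <<'E'
from h import *
o=get_obs();print(o)
for n in ['side','top','wrist']:
    C=cam(n); cv2.imwrite(f'pics/{n}0.png',C[0][...,::-1]); print(n,C[1][0,0],C[2],C[3].round(2))
E
```

```text
pics
{'time': 0.0, 'joint_positions': array([-1.34998538e+00,  3.42716332e-01,  1.52500374e+00,  1.73518936e-05,
        1.27542931e+00, -1.45970601e-01]), 'dq': array([ 0.00053235, -0.00017042,  0.00011875,  0.0009395 , -0.00137756,
        0.00097953]), 'tau': array([ 2.51274751e-04, -4.31246924e+01, -2.44220853e+01,  7.18371361e-02,
        5.59396762e-02, -1.66115992e-04]), 'tool_pos': array([ 188.22112916, -489.66031351,  226.05292962]), 'tcp_rot': array([-3.14005489e+00, -2.42847235e-04,  3.66776299e-01]), 'contact_force': array([0.78063777, 0.83830303, 0.26220527]), 'moment': array([-0.00738546,  0.01132609,  0.05299776]), 'finger_force': 0.0, 'grip_width': 91.71687424761181}
side 468.2456998461372 [-0.13575967  0.          0.          0.          0.        ] [[-1.00000e+00  6.00000e-02 -7.00000e-02  4.19200e+02]
 [-9.00000e-02 -4.10000e-01  9.10000e-01  1.22904e+03]
 [ 3.00000e-02  9.10000e-01  4.20000e-01  5.87360e+02]
 [ 0.00000e+00  0.00000e+00  0.00000e+00  1.00000e+00]]
top 401.65112764354814 [-0.01845003  0.          0.          0.          0.        ] [[ 3.00000e-02  9.80000e-01 -1.70000e-01  3.54700e+02]
 [-1.00000e+00  3.00000e-02 -3.00000e-02  2.47970e+02]
 [-2.00000e-02  1.70000e-01  9.80000e-01  1.10246e+03]
 [ 0.00000e+00  0.00000e+00  0.00000e+00  1.00000e+00]]
wrist 293.5329295229978 [-0.03866467  0.          0.          0.          0.        ] [[ 3.6000e-01  8.9000e-01  2.7000e-01  2.6261e+02]
 [-9.3000e-01  3.4000e-01  1.0000e-01 -4.6225e+02]
 [-0.0000e+00 -2.9000e-01  9.6000e-01  3.8476e+02]
 [ 0.0000e+00  0.0000e+00  0.0000e+00  1.0000e+00]]
```

View pics/side0.png

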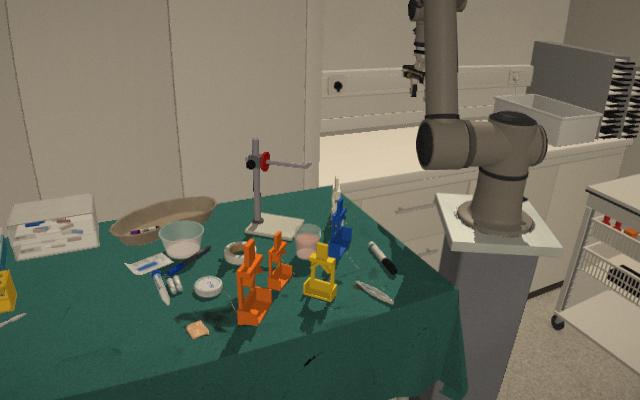

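View pics/top0.png

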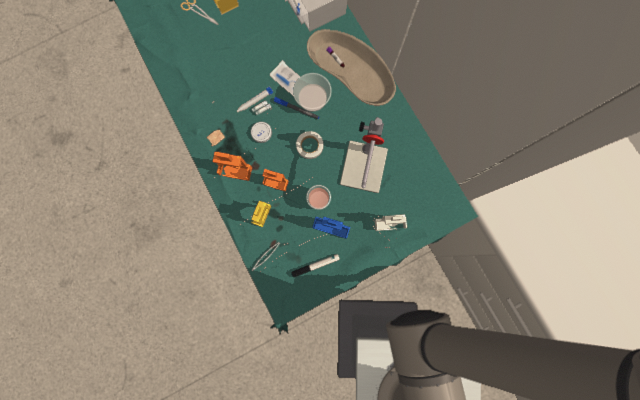

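The side view shows the stand at (258,185), blue (342,235), white (336,200), small orange (280,262), large orange decoy (255,285), yellow decoy (320,272). In the top view: stand (364,167), hook tip (365,188), blue (330,227), white (391,222), small orange (275,180).

```bash
python3 - <<'E'
from h import *
C=cam('top');im=C[0]
a=cv2.resize(im[110:260,200:420],None,fx=3.6,fy=3.6,interpolation=cv2.INTER_CUBIC)
cv2.imwrite('pics/topc.png',a[...,::-1])
S=cam('side')
b=cv2.resize(S[0][130:280,220:360],None,fx=4,fy=4,interpolation=cv2.INTER_CUBIC)
cv2.imwrite('pics/sidec.png',b[...,::-1])
for n,uv in dict(blue=(330,227),white=(391,222),orange=(275,180),stand=(364,167)).items():
    print(n,plane(C,[uv],60)[0].round())
print(plane(C,[(375,138),(365,188)],190).round())
E
```

```text
blue [436. 236.  60.]
white [454.  79.  60.]
orange [556. 385.  60.]
stand [598. 150.  60.]
[[638. 137. 190.]
 [518. 159. 190.]]
```

View pics/topc.png

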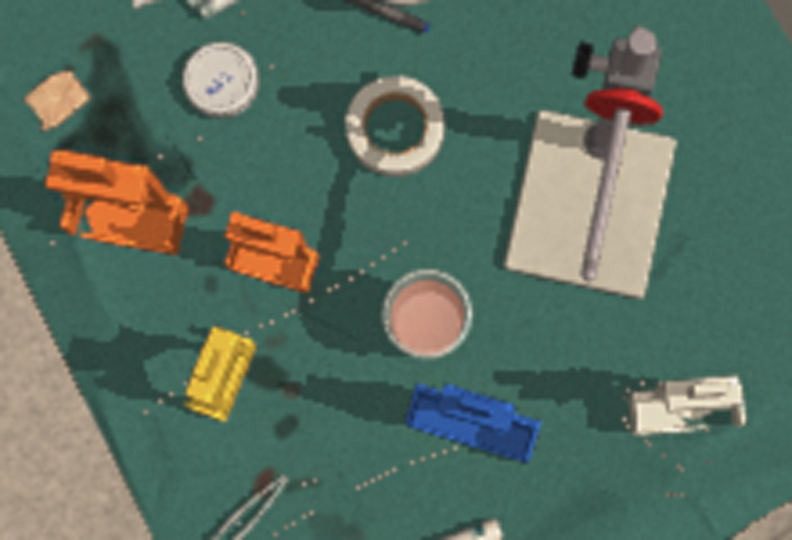

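View pics/sidec.png

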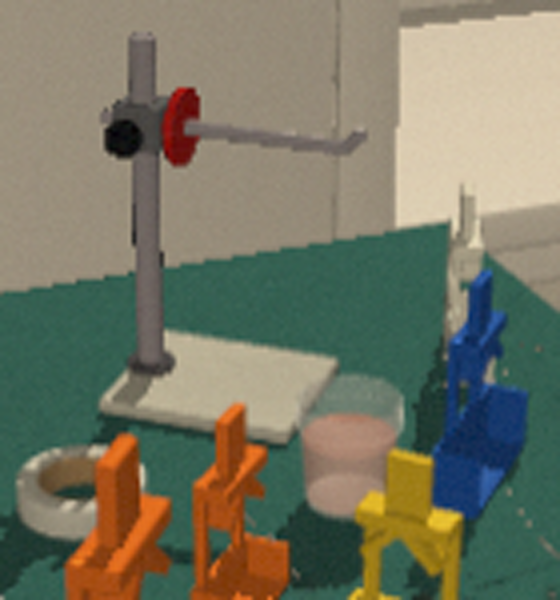

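The crops show the pans of all three trays facing roughly toward the robot. Foot corners in the top crop are (540,112), (675,142), (643,297) and (505,268). The hook tip is at (590,275) in the top crop and (365,133) in the side crop. Tab tops are clearly visible in both.

```bash
cat >> h.py <<'E'
def go(goal,yaw,o=None):
    "tool-axis shift to goal (mm) from measured pose"
    o=o or get_obs(); Rm=R.from_euler('xyz',o['tcp_rot'])
    T=R.from_euler('xyz',[np.pi,0,yaw])
    d=Rm.inv().apply(np.array(goal)-o['tool_pos'])/1000
    print('dp',d.round(4),'rot',(Rm.inv()*T).as_rotvec().round(4),'dist',np.linalg.norm(d).round(3))
E
python3 - <<'E'
from h import *
C=cam('top');S=cam('side')
t=lambda u,v:(200-.36+u/3.6,110-.36+v/3.6); s=lambda u,v:(220-.37+u/4,130-.37+v/4)
c=plane(C,[t(540,112),t(675,142),t(643,297),t(505,268)],10)
print(c.round(1),c.mean(0)); 
e=(c[0]+c[1]-c[2]-c[3]); l=c[0]+c[3]-c[1]-c[2]
print('yaw',np.arctan2(e[1],e[0]),np.arctan2(-l[0],l[1]),np.linalg.norm(e)/2,np.linalg.norm(l)/2)
print('tip',tri(C,[t(590,272)],S,[s(364,133)]))
print('white tab',tri(C,[t(718,385)],S,[s(466,190)]))
print('blue tab',tri(C,[t(474,402)],S,[s(482,280)]))
print('org tab',tri(C,[t(258,226)],S,[s(234,410)]))
go((330,-250,400),0.0)
E
```

```text
[[684.1 186.2  10. ]
 [662.4  81.   10. ]
 [539.5 105.5  10. ]
 [559.3 211.2  10. ]] [611.31654083 145.96925053  10.        ]
yaw -0.19663563261551734 -0.19402923046402773 126.30563899705712 107.4848496413742
tip (array([522.1652299 , 163.02166911, 192.2761475 ]), np.float64(3.516543139978005))
white tab (array([460.8612534 ,  68.97244844, 120.8828904 ]), np.float64(1.3755342701704651))
blue tab (array([443.47253433, 234.24868509, 131.48040432]), np.float64(1.9077142728383023))
org tab (array([563.80679772, 387.40659594, 118.97229365]), np.float64(0.7099780863190901))
dp [ 0.2184 -0.1733 -0.1734] rot [-2.000e-04 -0.000e+00  3.668e-01] dist 0.328
```

```bash
python3 -m pendant '{"dp":[[0.218,-0.173,-0.173],[0.218,-0.173,-0.173],[0.218,-0.173,-0.173],[0.218,-0.173,-0.173],[0.218,-0.173,-0.173],[0.218,-0.173,-0.173],[0.218,-0.173,-0.173]],"rotation":[[0,0,0.367],[0,0,0.367],[0,0,0.367],[0,0,0.367],[0,0,0.367],[0,0,0.367],[0,0,0.367]]}' 0.06
python3 -c "
from h import *
go((440,70,330),-0.1)"
```

```text
time: 1.23
tool_pos: [329.9, -250.3, 399.7]
tcp_rot: [3.141, -0.0, 0.001]
contact_force: [-0.3, -0.7, -0.7]
grip_width: 60.2
finger_force: 0.0
dp [ 0.1105 -0.3202  0.0694] rot [ 0.001  -0.0003  0.1015] dist 0.346
```

```bash
python3 -m pendant '{"dp":[[0.11,-0.32,0.07],[0.11,-0.32,0.07],[0.11,-0.32,0.07],[0.11,-0.32,0.07],[0.11,-0.32,0.07],[0.13,-0.40,0.07],[0.13,-0.40,0.07],[0.13,-0.40,0.07]],"rotation":[[0,0,0.19],[0,0,0.19],[0,0,0.19],[0,0,0.19],[0,0,0.19],[0,0,0.19],[0,0,0.19],[0,0,0.19]]}'
python3 - <<'E'
from h import *
C=cam('wrist'); np.save('pics/w1P.npy',C[3]); cv2.imwrite('pics/w1.png',C[0][...,::-1])
for n,p in dict(tip=(520,164,195),white=(461,69,127),blue=(443,234,134),org=(564,387,120)).items(): print(n,proj(C,p)[0].round())
E
```

```text
time: 2.22
tool_pos: [460.1, 151.5, 326.8]
tcp_rot: [3.14, 0.004, -0.186]
contact_force: [-0.2, 0.1, -0.3]
grip_width: 60.1
finger_force: 0.0
tip [295. 133.]
white [384. 162.]
blue [257. 201.]
org [116. 128.]
```

View pics/w1.png

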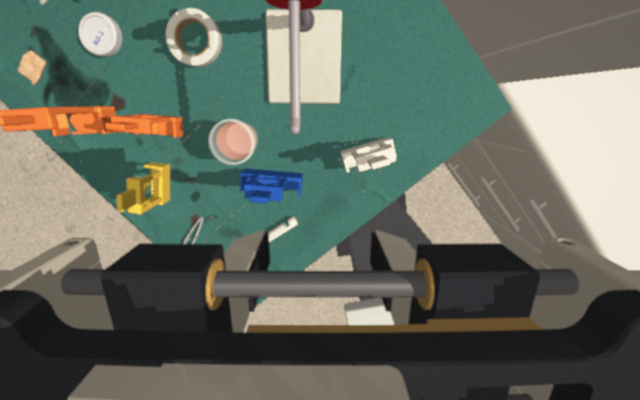

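The wrist view shows the hook tip at (296,130), as predicted. The blue tab is near (270,180) and the white one near (370,150). Both are off from my rough picks, so I'll zoom in.

```bash
python3 - <<'E'
from h import *
im=cv2.imread('pics/w1.png')[115:210,230:410]
cv2.imwrite('pics/w1c.png',cv2.resize(im,None,fx=4.4,fy=4.4,interpolation=cv2.INTER_CUBIC))
E
```

```text
(no output)
```

View pics/w1c.png

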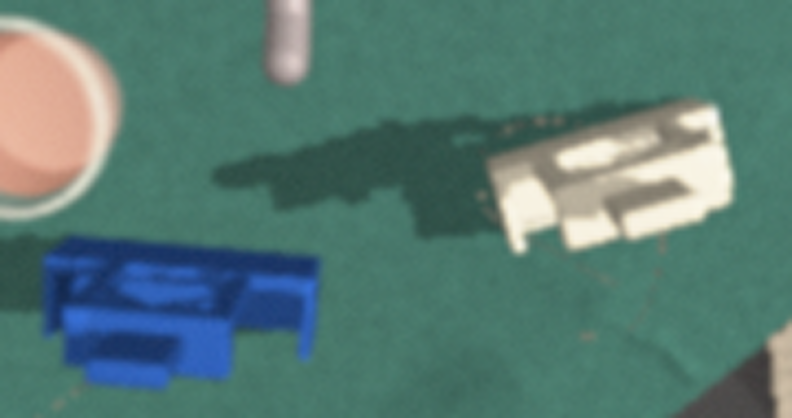

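Zoomed, seen from behind. The blue tab top is centred at crop (127,376), with the hub edge from (65,305) to (235,318). The white tab top is centred at (664,216), with its edge from (628,240) to (703,213). The hook tip end is at (289,80).

```bash
python3 - <<'E'
from h import *
C=cam('wrist'); print(np.abs(C[3]-np.load('pics/w1P.npy')).max())
t=lambda *a:[(230-.4+u/4.4,115-.4+v/4.4) for u,v in a]
b=plane(C,t((127,376),(88,383),(168,387),(85,365),(168,368)),134);print(b.round(1))
h=plane(C,t((65,305),(235,318)),102);print(h.round(1))
w=plane(C,t((664,216),(628,240),(703,213)),127);print(w.round(1))
hw=plane(C,t((565,248),(735,205)),127)
for n,(p,q) in dict(b=(b[1],b[2]),h=h,w=(w[1],w[2])).items():
    d=p-q; print(n,'yaw',np.arctan2(-d[0],d[1]),np.linalg.norm(d))
# hook: rod centre columns & tip end
T=cam('top')
for r,c0,c1 in [(x,285,310) for x in (30,60,90,110,125)]:
    print(r, C[0][r,c0:c1].astype(int).sum(1))
g=C[0].astype(int)
E
```

```text
1.905354963031101
[[443.6 229.8 134. ]
 [443.6 241.4 134. ]
 [438.2 219.1 134. ]
 [449.  240.8 134. ]
 [443.7 217.7 134. ]]
[[460.7 251.6 102. ]
 [446.8 201.2 102. ]]
[[459.1  71.8 127. ]
 [454.2  82.7 127. ]
 [457.9  60.8 127. ]]
b yaw -0.2414827100933896 22.941923118544675
h yaw -0.26863536980338615 52.27616090110824
w yaw 0.16861522041246083 22.180005968978627
30 [629 537 411 370 428 487 533 574 615 610 573 503 402 294 260 264 268 271
 268 278 291 340 428 527 608]
60 [637 577 471 387 409 468 514 572 629 637 609 570 585 620 639 646 643 643
 646 646 645 644 645 650 644]
90 [645 617 531 422 385 433 488 545 606 649 636 588 562 598 632 637 636 635
 639 639 644 640 641 639 638]
110 [307 305 305 318 351 412 473 523 583 652 650 600 515 414 329 297 297 301
 303 300 304 306 302 304 306]
125 [289 289 292 302 338 390 435 467 509 527 531 516 458 376 319 297 302 310
 314 314 306 308 303 299 300]
```

```bash
python3 - <<'E'
from h import *
C=cam('wrist');T=cam('top');S=cam('side')
th=-0.195;O=np.array([611.3,146,0])
Rz=R.from_euler('z',th).as_matrix()
for z in (182,190,198):
    p=plane(C,[(291,30),(291.5,60),(292,90),(293,110),(296,134)],z); print(z,((p-O)@Rz).round(1)[:,:2].tolist(), end=' ')
    d=p[0]-p[3];print('yaw',np.arctan2(d[1],d[0]))
t=lambda u,v:(200-.36+u/3.6,110-.36+v/3.6)
for z in (182,190,198):
    p=plane(T,[t(620,130),t(590,270),t(588,282)],z); print('top',z,((p-O)@Rz).round(1)[:,:2].tolist())
# side predictions of rod line & tip
for z in (182,190,198):
    print('side',z,proj(S,[O+Rz@[x,0,z] for x in (15,-40,-85)]).round(1).tolist(), 'tiptop',proj(S,O+Rz@[-93,0,z+14]).round(1))
a=S[0].astype(int)
for c in (275,285,295,302): print(c,a[150:175,c].sum(1).tolist())
go((444,232,150),-0.25)
E
```

```text
182 [[1.8, -1.1], [-24.4, -1.0], [-51.7, -0.9], [-70.7, -1.5], [-94.3, -4.1]] yaw -0.18895739804310743
190 [[-0.1, -1.7], [-25.6, -1.7], [-52.2, -1.6], [-70.6, -2.2], [-93.6, -4.7]] yaw -0.18895739804310704
198 [[-1.9, -2.4], [-26.7, -2.4], [-52.6, -2.3], [-70.6, -2.8], [-93.0, -5.3]] yaw -0.18895739804310743
top 182 [[10.3, -0.7], [-85.6, -0.5], [-93.6, -0.9]]
top 190 [[7.8, -0.3], [-87.3, -0.1], [-95.2, -0.4]]
top 198 [[5.4, 0.2], [-88.9, 0.4], [-96.7, 0.0]]
side 182 [[269.4, 161.6], [290.1, 164.2], [307.5, 166.5]] tiptop [[310.8 161.5]]
side 190 [[269.3, 158.5], [290.1, 161.2], [307.6, 163.4]] tiptop [[310.8 158.4]]
side 198 [[269.3, 155.5], [290.2, 158.1], [307.6, 160.3]] tiptop [[310.9 155.2]]
275 [399, 394, 405, 399, 402, 406, 397, 401, 399, 404, 392, 362, 296, 302, 318, 403, 401, 400, 396, 401, 405, 402, 396, 395, 399]
285 [396, 389, 396, 398, 401, 396, 393, 403, 397, 394, 395, 392, 363, 321, 307, 290, 322, 393, 396, 403, 397, 404, 401, 400, 395]
295 [398, 397, 394, 399, 400, 401, 395, 395, 397, 395, 397, 398, 393, 390, 345, 302, 292, 318, 403, 400, 398, 399, 392, 400, 391]
302 [384, 394, 392, 395, 397, 402, 399, 403, 401, 399, 411, 391, 393, 388, 371, 328, 317, 308, 347, 395, 403, 397, 388, 389, 392]
dp [-0.0318 -0.0797  0.1796] rot [ 0.0005 -0.      0.0569] dist 0.199
```

```bash
python3 -m pendant '{"dp":[[-0.032,-0.080,0.06],[-0.032,-0.080,0.12],[-0.032,-0.080,0.18],[-0.032,-0.080,0.18],[-0.032,-0.080,0.18],[-0.032,-0.080,0.18]],"rotation":[[0,0,0.057],[0,0,0.057],[0,0,0.057],[0,0,0.057],[0,0,0.057],[0,0,0.057]]}'
python3 - <<'E'
from h import *
C=cam('wrist');cv2.imwrite('pics/w2.png',C[0][...,::-1])
cv2.imwrite('pics/w2c.png',cv2.resize(C[0][120:330,200:440],None,fx=2.6,fy=2.6)[...,::-1])
print(proj(C,[(443.6,232,134),(443.6,232,106)]))
go((444,232,106),-0.25)
E
```

```text
time: 3.28
tool_pos: [444.8, 233.7, 151.3]
tcp_rot: [-3.14, -0.002, -0.248]
contact_force: [0.0, 1.3, 0.2]
grip_width: 60.0
finger_force: 0.0
[[321.92472403 237.2499823 ]
 [321.64570422 221.56372693]]
dp [-0.0005  0.0021  0.0455] rot [-0.0018 -0.003   0.0017] dist 0.046
```

View pics/w2c.png

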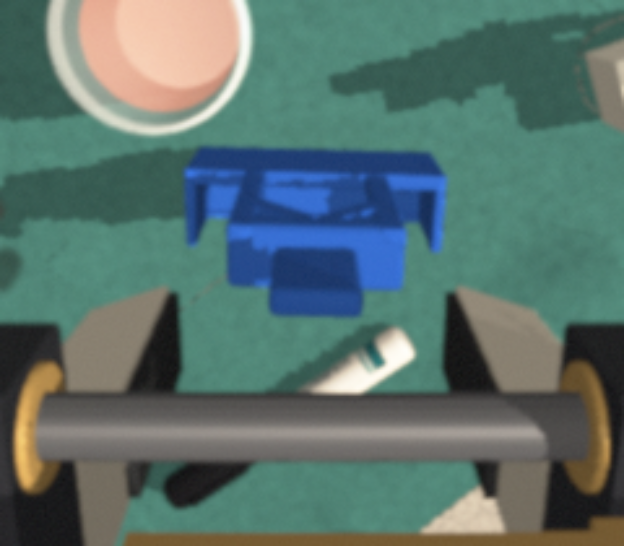

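The blue tab top is at (321,235) against a predicted (322,237), so it sits centred between the fingers and well aligned. I'll descend and grip.

```bash
python3 -m pendant '{"dp":[[0,0.001,0.02],[0,0.001,0.04],[0,0.001,0.045],[0,0.001,0.045]],"rotation":[[0,0,0],[0,0,0],[0,0,0],[0,0,0]]}' && python3 -m pendant '{"dp":[[0,0,0],[0,0,0],[0,0,0],[0,0,0]],"rotation":[[0,0,0],[0,0,0],[0,0,0],[0,0,0]]}' 0.02
python3 - <<'E'
from h import *
th=-0.192;O=np.array([611.3,146,0]);Rz=R.from_euler('z',th).as_matrix()
o=get_obs()
go(o['tool_pos']+[0,0,120],-0.25)
print('pre',O+Rz@[-125,-1,0])
E
```

```text
time: 3.82
tool_pos: [443.9, 233.2, 105.6]
tcp_rot: [-3.141, -0.001, -0.247]
contact_force: [0.2, 0.6, 0.1]
grip_width: 60.1
finger_force: 0.0
time: 4.32
tool_pos: [443.4, 233.2, 104.8]
tcp_rot: [-3.142, -0.0, -0.247]
contact_force: [0.9, -0.2, -0.1]
grip_width: 24.8
finger_force: 0.0
dp [ 0.   -0.   -0.12] rot [-0.0001 -0.0002  0.0028] dist 0.12
pre [488.40610828 168.871191     0.        ]
```

```bash
python3 -m pendant '{"dp":[[0,0,0],[0,0,0],[0,0,-0.03],[0,0,-0.06],[0,0,-0.09],[0,0,-0.121],[0,0,-0.121],[0,0,-0.121]],"rotation":[[0,0,0],[0,0,0],[0,0,0],[0,0,0],[0,0,0],[0,0,0],[0,0,0],[0,0,0]]}'
python3 - <<'E'
from h import *
go((488.4,168.9,226),-0.192)
E
```

```text
time: 5.32
tool_pos: [442.6, 233.0, 224.4]
tcp_rot: [3.14, 0.002, -0.247]
contact_force: [-0.4, -0.1, -2.0]
grip_width: 23.9
finger_force: 30.0
dp [ 0.0601  0.0509 -0.0016] rot [ 0.0012  0.0018 -0.0552] dist 0.079
```

```bash
python3 -m pendant '{"dp":[[0.03,0.025,-0.001],[0.05,0.042,-0.001],[0.06,0.051,-0.001],[0.06,0.051,-0.001],[0.06,0.051,-0.001],[0.06,0.051,-0.001]],"rotation":[[0,0,-0.02],[0,0,-0.04],[0,0,-0.055],[0,0,-0.055],[0,0,-0.055],[0,0,-0.055]]}'
python3 - <<'E'
from h import *
C=cam('side');T=cam('top');
a=np.hstack([cv2.resize(C[0][125:225,240:340],None,fx=4,fy=4,interpolation=cv2.INTER_CUBIC),cv2.resize(T[0][120:220,320:420],None,fx=4,fy=4,interpolation=cv2.INTER_CUBIC)])
cv2.imwrite('pics/pre.png',a[...,::-1])
th=-0.192;O=np.array([611.3,146,0]);Rz=R.from_euler('z',th).as_matrix()
print((get_obs()['tool_pos']-O)@Rz); print(get_obs()['tcp_rot'])
E
```

```text
time: 6.08
tool_pos: [488.5, 169.7, 226.4]
tcp_rot: [3.141, 0.001, -0.192]
contact_force: [-0.4, 0.4, -1.9]
grip_width: 23.8
finger_force: 30.0
[-124.8857075    -0.27403057  226.61786311]
[ 3.14149308e+00  1.31140187e-04 -1.91433499e-01]
```

View pics/pre.png

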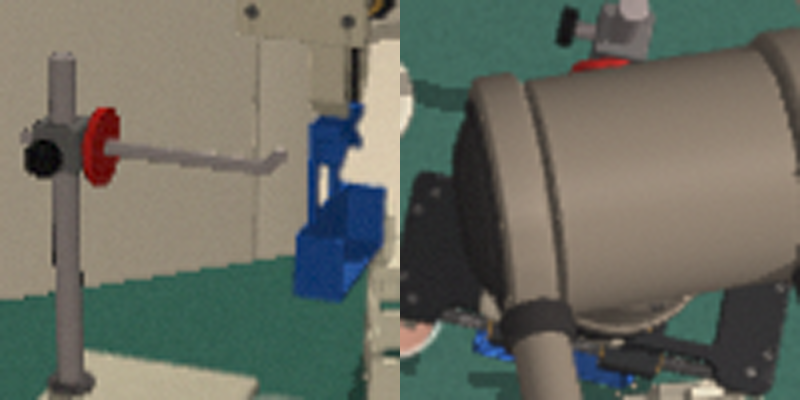

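The side view (left) shows the blue eye facing the tip, with the tip at crop (280,155), below the hub and above the pan. I'll slide in, watching the forces.

```bash
python3 -m pendant '{"dp":[[0.015,0,0],[0.03,0,0],[0.045,0,0],[0.06,0,0],[0.06,0,0]],"rotation":[[0,0,0],[0,0,0],[0,0,0],[0,0,0],[0,0,0]]}' && python3 -m pendant '{"dp":[[0.015,0,0],[0.03,0,0],[0.045,0,0],[0.055,0,0],[0.06,0,0],[0.06,0,0]],"rotation":[[0,0,0],[0,0,0],[0,0,0],[0,0,0],[0,0,0],[0,0,0]]}'
```

```text
time: 6.8
tool_pos: [549.2, 157.0, 226.2]
tcp_rot: [3.141, -0.0, -0.193]
contact_force: [-0.5, -0.6, -1.8]
grip_width: 23.8
finger_force: 30.0
time: 7.55
tool_pos: [606.7, 146.2, 226.5]
tcp_rot: [3.141, 0.0, -0.192]
contact_force: [0.3, -0.0, -2.1]
grip_width: 23.6
finger_force: 30.0
```

```bash
python3 -m pendant '{"dp":[[0,0,0.008],[0,0,0.016],[0,0,0.02],[0,0,0.02]],"rotation":[[0,0,0],[0,0,0],[0,0,0],[0,0,0]]}'; python3 -m pendant '{"dp":[[0,0,0.0015],[0,0,0.003]],"rotation":[[0,0,0],[0,0,0]]}'
```

```text
time: 8.05
tool_pos: [606.5, 146.1, 206.2]
tcp_rot: [3.141, 0.001, -0.192]
contact_force: [-0.1, -1.3, -1.2]
grip_width: 23.4
finger_force: 30.0
time: 8.3
tool_pos: [607.0, 146.3, 204.1]
tcp_rot: [-3.141, -0.001, -0.192]
contact_force: [-1.2, 1.3, 3.9]
grip_width: 23.7
finger_force: 30.0
```

```bash
python3 -m pendant '{"dp":[[0,0,0.001],[0,0,0.002]],"rotation":[[0,0,0],[0,0,0]]}'
```

```text
time: 8.55
tool_pos: [607.4, 146.8, 203.3]
tcp_rot: [-3.14, -0.003, -0.192]
contact_force: [-1.1, 3.5, 8.6]
grip_width: 23.3
finger_force: 30.0
```

```bash
python3 -m pendant '{"dp":[[0,-0.0005,-0.002],[0.003,-0.0005,-0.0025],[0.005,-0.0005,-0.0025],[0.005,-0.0005,-0.0025]],"rotation":[[0,0,0],[0,0,0],[0,0,0],[0,0,0]]}'; python3 -m pendant '{"dp":[[0.002,0,0],[0.004,0,0],[0.004,0,0]],"rotation":[[0,0,0],[0,0,0],[0,0,0]]}'
```

```text
time: 9.05
tool_pos: [611.9, 145.7, 203.9]
tcp_rot: [-3.142, 0.0, -0.192]
contact_force: [0.7, 1.7, -0.1]
grip_width: 23.8
finger_force: 30.0
time: 9.43
tool_pos: [616.0, 144.8, 204.1]
tcp_rot: [3.141, -0.0, -0.192]
contact_force: [0.2, 1.7, -0.9]
grip_width: 23.8
finger_force: 30.0
```

```bash
python3 -m pendant '{"dp":[[0.0015,0,0],[0.003,0,0],[0.003,0,0]],"rotation":[[0,0,0],[0,0,0],[0,0,0]]}'; python3 -m pendant '{"dp":[[0.001,0,0],[0.002,0,0],[0.002,0,0]],"rotation":[[0,0,0],[0,0,0],[0,0,0]]}'
```

```text
time: 9.8
tool_pos: [618.9, 144.2, 204.2]
tcp_rot: [3.141, -0.0, -0.192]
contact_force: [0.3, 1.3, -0.6]
grip_width: 23.6
finger_force: 30.0
time: 10.18
tool_pos: [620.7, 143.9, 204.2]
tcp_rot: [3.141, -0.0, -0.192]
contact_force: [0.3, 0.3, -1.4]
grip_width: 23.7
finger_force: 30.0
```

```bash
python3 -m pendant '{"dp":[[0.001,0,0],[0.002,0,0],[0.002,0,0]],"rotation":[[0,0,0],[0,0,0],[0,0,0]]}'
```

```text
time: 10.55
tool_pos: [622.7, 143.5, 204.1]
tcp_rot: [3.141, -0.0, -0.192]
contact_force: [-0.1, 0.2, -1.4]
grip_width: 23.7
finger_force: 30.0
```

```bash
python3 -m pendant '{"dp":[[0.001,0,0],[0.002,0,0],[0.002,0,0]],"rotation":[[0,0,0],[0,0,0],[0,0,0]]}'
```

```text
time: 10.92
tool_pos: [623.5, 143.4, 204.2]
tcp_rot: [3.141, 0.002, -0.192]
contact_force: [-5.0, -0.0, 0.1]
grip_width: 23.7
finger_force: 30.5
```

```bash
python3 -m pendant '{"dp":[[0.001,0,0],[0.002,0,0],[0.002,0,0]],"rotation":[[0,0,0],[0,0,0],[0,0,0]]}'
```

```text
time: 11.3
tool_pos: [625.3, 143.0, 204.2]
tcp_rot: [3.141, 0.003, -0.192]
contact_force: [-7.0, 1.1, 1.2]
grip_width: 24.0
finger_force: 30.6
```

```bash
python3 -m pendant '{"dp":[[-0.0005,0,0.0004],[-0.001,0,0.0007],[-0.001,0,0.0007]],"rotation":[[0,0,0],[0,0,0],[0,0,0]]}'; python3 -m pendant '{"dp":[[0,0,0],[0,0,0],[0,0,0]],"rotation":[[0,0,0],[0,0,0],[0,0,0]]}' 0.05; python3 -m pendant '{"dp":[[0,0,-0.03],[0,0,-0.06],[0,0,-0.1],[0,0,-0.1]],"rotation":[[0,0,0],[0,0,0],[0,0,0],[0,0,0]]}' 0.06
python3 - <<'E'
from h import *
C=cam('wrist');cv2.imwrite('pics/w3.png',C[0][...,::-1])
go((459,71,300),0.16)
E
```

```text
time: 11.68
tool_pos: [625.2, 143.1, 203.9]
tcp_rot: [3.141, 0.0, -0.192]
contact_force: [-5.0, 1.2, 3.5]
grip_width: 23.7
finger_force: 30.7
time: 12.05
tool_pos: [626.0, 142.9, 203.4]
tcp_rot: [-3.142, -0.001, -0.192]
contact_force: [0.5, 0.2, 0.3]
grip_width: 47.8
finger_force: 0.0
time: 12.55
tool_pos: [627.1, 143.1, 307.4]
tcp_rot: [-3.139, -0.008, -0.192]
contact_force: [-0.1, 0.3, 0.5]
grip_width: 59.7
finger_force: 0.0
dp [-0.1504  0.1027  0.0043] rot [-3.000e-04 -3.800e-03 -3.523e-01] dist 0.182
```

```bash
python3 -m pendant '{"dp":[[-0.05,0.034,0],[-0.1,0.068,0],[-0.15,0.103,0],[-0.15,0.103,0.06],[-0.15,0.103,0.12],[-0.15,0.103,0.145],[-0.15,0.103,0.145],[-0.15,0.103,0.145]],"rotation":[[0,0,-0.17],[0,0,-0.35],[0,0,-0.35],[0,0,-0.35],[0,0,-0.35],[0,0,-0.35],[0,0,-0.35],[0,0,-0.35]]}'
python3 - <<'E'
from h import *
C=cam('wrist');cv2.imwrite('pics/w4.png',C[0][...,::-1])
cv2.imwrite('pics/w4c.png',cv2.resize(C[0][120:330,200:440],None,fx=2.6,fy=2.6)[...,::-1])
print(proj(C,[(459.5,71,127)]), (np.array(proj(C,[(459.5,71,127)]))-[200,120])*2.6)
go((459.5,71,97.5),0.165)
E
```

```text
time: 13.6
tool_pos: [459.2, 70.5, 159.1]
tcp_rot: [3.141, -0.001, 0.158]
contact_force: [0.4, -0.3, 0.2]
grip_width: 60.0
finger_force: 0.0
[[317.76894477 226.4418768 ]] [[306.19925639 276.74887967]]
dp [ 0.     -0.0004  0.062 ] rot [ 0.0005 -0.002  -0.0072] dist 0.062
```

View pics/w4c.png

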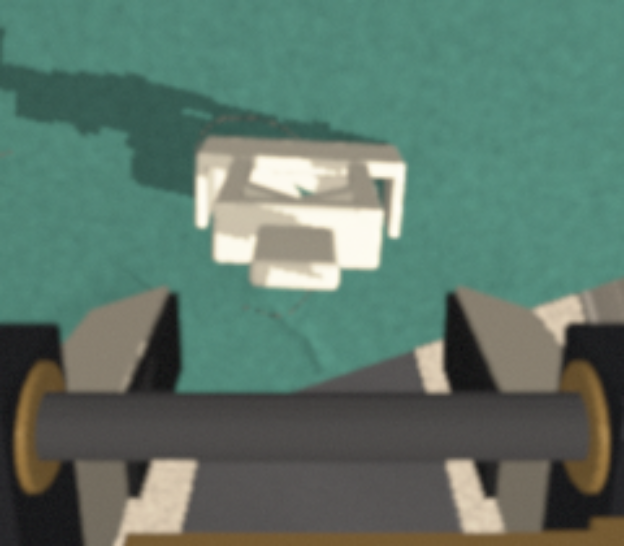

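The white tab top is at crop (295,275), about 4 px left of the predicted point. I'll shift 3.5 mm along tool -y, then descend and grip.

```bash
python3 -m pendant '{"dp":[[0,-0.0035,0.01],[0,-0.0035,0.03],[0,-0.0035,0.05],[0,-0.0035,0.0615],[0,-0.0035,0.0615],[0,-0.0035,0.0615]],"rotation":[[0,0,0],[0,0,0],[0,0,0],[0,0,0],[0,0,0],[0,0,0]]}' && python3 -m pendant '{"dp":[[0,0,0],[0,0,0],[0,0,0],[0,0,0],[0,0,0],[0,0,0]],"rotation":[[0,0,0],[0,0,0],[0,0,0],[0,0,0],[0,0,0],[0,0,0]]}' 0.02; python3 -m pendant '{"dp":[[0,0,-0.03],[0,0,-0.06],[0,0,-0.09],[0,0,-0.128],[0,0,-0.128],[0,0,-0.128]],"rotation":[[0,0,0],[0,0,0],[0,0,0],[0,0,0],[0,0,0],[0,0,0]]}'
python3 - <<'E'
from h import *
th=-0.192;O=np.array([611.3,146,0]);Rz=R.from_euler('z',th).as_matrix()
g=O+Rz@[-125,-.3,226]
go(g,-0.192)
print((np.array([625.2,143.1,203.9])-O)@Rz)
E
```

```text
time: 14.4
tool_pos: [458.6, 74.0, 97.6]
tcp_rot: [3.141, -0.001, 0.158]
contact_force: [-0.1, 0.0, -0.7]
grip_width: 60.3
finger_force: 0.0
time: 15.15
tool_pos: [458.0, 74.0, 96.9]
tcp_rot: [3.142, 0.0, 0.158]
contact_force: [0.0, 0.9, -0.6]
grip_width: 23.6
finger_force: 30.0
time: 15.9
tool_pos: [457.5, 74.0, 224.1]
tcp_rot: [-3.141, 0.001, 0.158]
contact_force: [0.0, 0.8, -0.2]
grip_width: 23.7
finger_force: 30.0
dp [ 0.0457 -0.0895 -0.0019] rot [1.000e-04 1.500e-03 3.498e-01] dist 0.101
[ 1.41979666e+01 -1.94278116e-01  2.03900000e+02]
```

```bash
python3 -m pendant '{"dp":[[0.015,-0.03,-0.001],[0.03,-0.06,-0.002],[0.046,-0.09,-0.002],[0.046,-0.09,-0.002],[0.046,-0.09,-0.002],[0.046,-0.09,-0.002]],"rotation":[[0,0,0.12],[0,0,0.24],[0,0,0.35],[0,0,0.35],[0,0,0.35],[0,0,0.35]]}'
python3 - <<'E'
from h import *
th=-0.192;O=np.array([611.3,146,0]);Rz=R.from_euler('z',th).as_matrix()
print((get_obs()['tool_pos']-O)@Rz); print(get_obs()['tcp_rot'])
go(O+Rz@[-30,-.3,226],-0.192)
E
```

```text
time: 16.65
tool_pos: [488.9, 169.3, 226.5]
tcp_rot: [3.141, 0.001, -0.192]
contact_force: [0.2, -0.2, -2.1]
grip_width: 23.5
finger_force: 30.0
[-124.55436314   -0.49771797  226.50134542]
[ 3.14085018e+00  1.03635926e-03 -1.92489577e-01]
dp [ 0.0946 -0.0002  0.0004] rot [ 0.0007  0.001  -0.0005] dist 0.095
```

```bash
python3 -m pendant '{"dp":[[0.015,0,0],[0.03,0,0],[0.045,0,0],[0.06,0,0],[0.075,0,0],[0.09,0,0],[0.094,0,0],[0.094,0,0]],"rotation":[[0,0,0],[0,0,0],[0,0,0],[0,0,0],[0,0,0],[0,0,0],[0,0,0],[0,0,0]]}'; python3 -m pendant '{"dp":[[0,0,0.007],[0,0,0.014],[0,0,0.02],[0,0,0.02]],"rotation":[[0,0,0],[0,0,0],[0,0,0],[0,0,0]]}'; python3 -m pendant '{"dp":[[0,0,0.0015],[0,0,0.003],[0,0,0.003]],"rotation":[[0,0,0],[0,0,0],[0,0,0]]}'
```

```text
time: 17.65
tool_pos: [581.9, 151.8, 226.6]
tcp_rot: [3.141, 0.001, -0.193]
contact_force: [-0.1, 0.7, -0.7]
grip_width: 23.7
finger_force: 30.0
time: 18.15
tool_pos: [581.2, 152.2, 206.2]
tcp_rot: [3.141, 0.001, -0.192]
contact_force: [-0.4, 0.4, -1.2]
grip_width: 23.6
finger_force: 30.0
time: 18.52
tool_pos: [581.6, 152.1, 204.0]
tcp_rot: [3.141, 0.0, -0.192]
contact_force: [1.2, -0.2, -1.4]
grip_width: 23.6
finger_force: 30.0
```

```bash
python3 -m pendant '{"dp":[[0,0,0.001],[0,0,0.001]],"rotation":[[0,0,0],[0,0,0]]}';  python3 -m pendant '{"dp":[[0.004,0,0],[0.008,0,0],[0.012,0,0],[0.014,0,0],[0.014,0,0]],"rotation":[[0,0,0],[0,0,0],[0,0,0],[0,0,0],[0,0,0]]}'
```

```text
time: 18.77
tool_pos: [581.6, 152.1, 203.0]
tcp_rot: [3.141, 0.0, -0.192]
contact_force: [-0.2, 0.7, -2.1]
grip_width: 23.6
finger_force: 30.0
time: 19.4
tool_pos: [595.5, 149.4, 202.9]
tcp_rot: [3.141, 0.0, -0.192]
contact_force: [0.1, 0.1, -0.5]
grip_width: 23.5
finger_force: 30.0
```

```bash
python3 -m pendant '{"dp":[[0.002,0,0.0005],[0.004,0,0.0005],[0.006,0,0.0005],[0.006,0,0.0005]],"rotation":[[0,0,0],[0,0,0],[0,0,0],[0,0,0]]}'; python3 -m pendant '{"dp":[[0.001,0,0],[0.002,0,0],[0.002,0,0]],"rotation":[[0,0,0],[0,0,0],[0,0,0]]}'
```

```text
time: 19.9
tool_pos: [601.4, 148.3, 202.5]
tcp_rot: [3.142, -0.0, -0.192]
contact_force: [0.1, 0.9, -0.8]
grip_width: 23.5
finger_force: 30.0
time: 20.27
tool_pos: [603.3, 147.9, 202.5]
tcp_rot: [3.142, -0.0, -0.192]
contact_force: [1.3, 0.4, -0.9]
grip_width: 23.8
finger_force: 30.0
```

```bash
python3 -m pendant '{"dp":[[0.001,0,0],[0.0015,0,0],[0.0015,0,0]],"rotation":[[0,0,0],[0,0,0],[0,0,0]]}'
```

```text
time: 20.65
tool_pos: [604.3, 147.8, 202.5]
tcp_rot: [3.142, 0.001, -0.192]
contact_force: [-2.5, 0.3, -0.0]
grip_width: 23.3
finger_force: 30.0
```

```bash
python3 -m pendant '{"dp":[[0.001,0,0],[0.0015,0,0],[0.0015,0,0]],"rotation":[[0,0,0],[0,0,0],[0,0,0]]}'
```

```text
time: 21.02
tool_pos: [604.8, 147.8, 202.5]
tcp_rot: [3.141, 0.003, -0.192]
contact_force: [-7.5, 2.6, 2.2]
grip_width: 23.8
finger_force: 30.0
```

```bash
python3 -m pendant '{"dp":[[-0.0005,0,0.0003],[-0.001,0,0.0005],[-0.001,0,0.0005]],"rotation":[[0,0,0],[0,0,0],[0,0,0]]}'; python3 -m pendant '{"dp":[[0,0,0],[0,0,0],[0,0,0]],"rotation":[[0,0,0],[0,0,0],[0,0,0]]}' 0.05; python3 -m pendant '{"dp":[[0,0,-0.03],[0,0,-0.06],[0,0,-0.11],[0,0,-0.11]],"rotation":[[0,0,0],[0,0,0],[0,0,0],[0,0,0]]}' 0.06
python3 - <<'E'
from h import *
C=cam('wrist');S=cam('side');cv2.imwrite('pics/w5.png',C[0][...,::-1]);cv2.imwrite('pics/s5.png',S[0][...,::-1])
# blue/white/red masks
hsv=cv2.cvtColor(C[0],cv2.COLOR_RGB2HSV)
b=((hsv[...,0]>105)&(hsv[...,0]<130)&(hsv[...,1]>120)&(hsv[...,2]>50)).astype('u1')
n,l,s,c=cv2.connectedComponentsWithStats(b)
print('blue',[(s[i].tolist(),c[i].round()) for i in range(1,n) if s[i,4]>60])
th=-0.192;O=np.array([611.3,146,0]);Rz=R.from_euler('z',th).as_matrix()
b=[625.2,143.1]; print('pred blue tab',proj(C,[(625.2,143.1,233)]),'white tab',proj(C,[(604.8,147.8,233)]))
go((563.8,387.4,300),-0.2)
E
```

```text
time: 21.4
tool_pos: [604.6, 147.8, 202.2]
tcp_rot: [3.142, 0.001, -0.192]
contact_force: [-5.6, 1.6, 3.3]
grip_width: 23.5
finger_force: 30.0
time: 21.78
tool_pos: [605.6, 147.4, 202.0]
tcp_rot: [3.142, -0.001, -0.192]
contact_force: [-0.1, -0.1, 0.1]
grip_width: 47.7
finger_force: 0.0
time: 22.28
tool_pos: [606.9, 147.7, 316.8]
tcp_rot: [-3.139, -0.009, -0.192]
contact_force: [1.7, 0.2, -0.1]
grip_width: 59.6
finger_force: 0.0
blue [([111, 10, 28, 18, 135], array([126.,  18.])), ([101, 44, 18, 16, 186], array([110.,  51.])), ([124, 62, 29, 14, 283], array([138.,  69.])), ([279, 152, 82, 34, 1582], array([320., 170.]))]
pred blue tab [[320.37586064 184.11004873]] white tab [[319.53385515 207.44985106]]
dp [-0.0866 -0.2275  0.012 ] rot [-0.0001 -0.0008  0.0077] dist 0.244
```

```bash
python3 -m pendant '{"dp":[[-0.02,-0.056,0],[-0.04,-0.112,0],[-0.06,-0.168,0],[-0.0866,-0.2275,0],[-0.0866,-0.2275,0.05],[-0.0866,-0.2275,0.1],[-0.0866,-0.2275,0.14],[-0.0866,-0.2275,0.14]],"rotation":[[0,0,0.05],[0,0,0.1],[0,0,0.15],[0,0,0.15],[0,0,0.15],[0,0,0.15],[0,0,0.15],[0,0,0.15]]}' 0.045
python3 -m pendant '{"dp":[[0,0,0],[0,0,0]],"rotation":[[0,0,0],[0,0,0]]}'
python3 - <<'E'
from h import *
C=cam('wrist');cv2.imwrite('pics/w6.png',C[0][...,::-1])
cv2.imwrite('pics/w6c.png',cv2.resize(C[0][90:330,170:470],None,fx=2.5,fy=2.5)[...,::-1])
p=proj(C,[(563.8,387.4,120)]);print(p,(p-[170,90])*2.5)
E
```

```text
time: 23.38
tool_pos: [561.2, 386.1, 166.6]
tcp_rot: [3.134, 0.007, -0.342]
contact_force: [0.4, 0.5, 0.2]
grip_width: 45.0
finger_force: 0.0
time: 23.62
tool_pos: [564.6, 387.9, 174.3]
tcp_rot: [-3.139, -0.003, -0.342]
contact_force: [0.9, -0.0, -0.3]
grip_width: 44.7
finger_force: 0.0
[[320.24269863 217.2040601 ]] [[375.60674658 318.01015024]]
```

View pics/w6c.png

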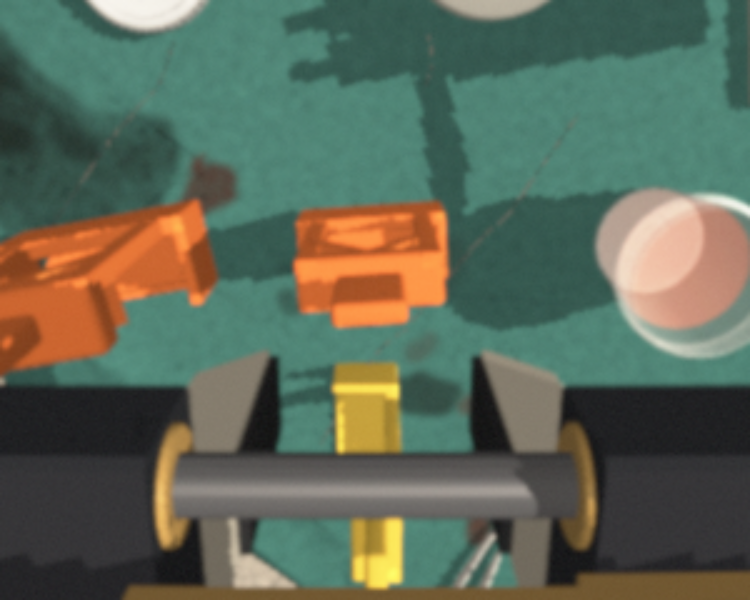

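The orange tab top is at crop (370,312) against a predicted (376,318). The tray is turned about 0.07 rad further, and the decoys are clear of the fingers. I'll correct and descend.

```bash
python3 -m pendant '{"dp":[[0.001,-0.001,0.02],[0.001,-0.001,0.04],[0.001,-0.001,0.06],[0.001,-0.001,0.075],[0.001,-0.001,0.083],[0.001,-0.001,0.083],[0.001,-0.001,0.083]],"rotation":[[0,0,-0.07],[0,0,-0.07],[0,0,-0.07],[0,0,-0.07],[0,0,-0.07],[0,0,-0.07],[0,0,-0.07]]}' && python3 -m pendant '{"dp":[[0,0,0],[0,0,0],[0,0,0],[0,0,0],[0,0,0]],"rotation":[[0,0,0],[0,0,0],[0,0,0],[0,0,0],[0,0,0]]}' 0.02; python3 -m pendant '{"dp":[[0,0,-0.03],[0,0,-0.07],[0,0,-0.12],[0,0,-0.135],[0,0,-0.135],[0,0,-0.135]],"rotation":[[0,0,0],[0,0,0],[0,0,0],[0,0,0],[0,0,0],[0,0,0]]}'
python3 - <<'E'
from h import *
th=-0.192;O=np.array([611.3,146,0]);Rz=R.from_euler('z',th).as_matrix()
g=O+Rz@[-130,-.3,226]
go(g,-0.192)
E
```

```text
time: 24.55
tool_pos: [565.2, 388.2, 89.7]
tcp_rot: [-3.141, -0.001, -0.272]
contact_force: [0.7, -0.4, -0.9]
grip_width: 45.1
finger_force: 0.0
time: 25.18
tool_pos: [564.9, 388.0, 88.9]
tcp_rot: [3.141, 0.0, -0.272]
contact_force: [-0.2, 0.5, -1.1]
grip_width: 23.6
finger_force: 29.9
time: 25.92
tool_pos: [564.1, 387.6, 221.4]
tcp_rot: [3.139, 0.003, -0.272]
contact_force: [-0.2, -0.4, -0.3]
grip_width: 23.7
finger_force: 29.9
dp [-0.0192  0.2307 -0.0038] rot [ 0.0028  0.0031 -0.0802] dist 0.232
```

```bash
python3 -m pendant '{"dp":[[-0.019,0.05,-0.004],[-0.019,0.1,-0.004],[-0.019,0.15,-0.004],[-0.019,0.2,-0.004],[-0.019,0.231,-0.004],[-0.019,0.231,-0.004],[-0.019,0.231,-0.004]],"rotation":[[0,0,-0.04],[0,0,-0.08],[0,0,-0.08],[0,0,-0.08],[0,0,-0.08],[0,0,-0.08],[0,0,-0.08]]}'; python3 -m pendant '{"dp":[[0,0,0],[0,0,0]],"rotation":[[0,0,0],[0,0,0]]}'
python3 - <<'E'
from h import *
th=-0.192;O=np.array([611.3,146,0]);Rz=R.from_euler('z',th).as_matrix()
print((get_obs()['tool_pos']-O)@Rz)
go(O+Rz@[-52,-.3,225],-0.192)
E
```

```text
time: 26.8
tool_pos: [484.4, 171.0, 227.1]
tcp_rot: [3.141, 0.001, -0.192]
contact_force: [0.6, 0.2, -0.9]
grip_width: 23.6
finger_force: 29.9
time: 27.05
tool_pos: [484.5, 171.4, 227.6]
tcp_rot: [3.141, 0.001, -0.191]
contact_force: [0.0, -0.5, -0.4]
grip_width: 23.6
finger_force: 29.9
[-129.31054283    0.72051039  227.59332907]
dp [0.0773 0.0011 0.0026] rot [0.0002 0.0005 0.0009] dist 0.077
```

```bash
python3 -m pendant '{"dp":[[0.012,0.001,0.002],[0.025,0.001,0.002],[0.038,0.001,0.002],[0.05,0.001,0.002],[0.065,0.001,0.002],[0.077,0.001,0.002],[0.077,0.001,0.002]],"rotation":[[0,0,0],[0,0,0],[0,0,0],[0,0,0],[0,0,0],[0,0,0],[0,0,0]]}'; python3 -m pendant '{"dp":[[0,0,0.007],[0,0,0.014],[0,0,0.02],[0,0,0.0215],[0,0,0.0215]],"rotation":[[0,0,0],[0,0,0],[0,0,0],[0,0,0],[0,0,0]]}'; python3 -m pendant '{"dp":[[0,0,0.0015],[0,0,0.0015]],"rotation":[[0,0,0],[0,0,0]]}'
```

```text
time: 27.92
tool_pos: [560.6, 154.6, 225.6]
tcp_rot: [3.141, 0.0, -0.193]
contact_force: [-0.1, -0.5, -1.6]
grip_width: 23.4
finger_force: 29.9
time: 28.55
tool_pos: [559.8, 155.0, 204.5]
tcp_rot: [3.141, 0.0, -0.192]
contact_force: [-0.2, 0.5, -0.7]
grip_width: 23.4
finger_force: 29.9
time: 28.8
tool_pos: [559.9, 155.0, 203.0]
tcp_rot: [3.142, -0.0, -0.192]
contact_force: [1.0, 0.1, -1.9]
grip_width: 23.6
finger_force: 29.9
```

```bash
python3 -m pendant '{"dp":[[0,-0.0007,0.001],[0,-0.0007,0.001]],"rotation":[[0,0,0],[0,0,0]]}'; python3 -m pendant '{"dp":[[0,0,0.0008],[0,0,0.0008]],"rotation":[[0,0,0],[0,0,0]]}'
```

```text
time: 29.05
tool_pos: [560.0, 155.7, 201.9]
tcp_rot: [3.142, 0.0, -0.192]
contact_force: [-0.1, -0.2, -1.4]
grip_width: 23.6
finger_force: 29.9
time: 29.3
tool_pos: [560.2, 155.8, 201.5]
tcp_rot: [-3.141, -0.001, -0.192]
contact_force: [0.3, 1.3, 1.6]
grip_width: 23.7
finger_force: 29.9
```

Touching the rod. I'll raise slightly and slide towards the nest.

```bash
python3 -m pendant '{"dp":[[0.004,-0.0003,-0.0005],[0.008,-0.0003,-0.0005],[0.012,-0.0003,-0.0005],[0.016,-0.0003,-0.0005],[0.019,-0.0003,-0.0005],[0.02,-0.0003,-0.0005],[0.02,-0.0003,-0.0005]],"rotation":[[0,0,0],[0,0,0],[0,0,0],[0,0,0],[0,0,0],[0,0,0],[0,0,0]]}'; python3 -m pendant '{"dp":[[0.001,0,0],[0.002,0,0],[0.002,0,0]],"rotation":[[0,0,0],[0,0,0],[0,0,0]]}'
```

```text
time: 30.18
tool_pos: [579.7, 152.1, 201.6]
tcp_rot: [3.141, 0.0, -0.192]
contact_force: [-0.0, 0.1, -0.7]
grip_width: 24.0
finger_force: 29.9
time: 30.55
tool_pos: [581.7, 151.7, 201.7]
tcp_rot: [3.141, -0.0, -0.192]
contact_force: [0.6, 0.6, -1.0]
grip_width: 23.8
finger_force: 29.9
```

```bash
python3 -m pendant '{"dp":[[0.001,0,0],[0.0015,0,0],[0.0015,0,0]],"rotation":[[0,0,0],[0,0,0],[0,0,0]]}'
```

```text
time: 30.92
tool_pos: [583.2, 151.4, 201.7]
tcp_rot: [3.141, 0.0, -0.192]
contact_force: [0.0, -0.0, -1.5]
grip_width: 23.7
finger_force: 29.9
```

```bash
python3 -m pendant '{"dp":[[0.001,0,0],[0.0015,0,0],[0.0015,0,0]],"rotation":[[0,0,0],[0,0,0],[0,0,0]]}'
```

```text
time: 31.3
tool_pos: [584.7, 151.1, 201.7]
tcp_rot: [3.142, -0.0, -0.192]
contact_force: [-0.4, 0.2, -0.4]
grip_width: 24.1
finger_force: 29.9
```

```bash
python3 -m pendant '{"dp":[[0.001,0,0],[0.0015,0,0],[0.0015,0,0]],"rotation":[[0,0,0],[0,0,0],[0,0,0]]}'
```

```text
time: 31.68
tool_pos: [585.9, 150.9, 201.7]
tcp_rot: [3.141, 0.0, -0.192]
contact_force: [-2.0, -1.0, 0.5]
grip_width: 23.8
finger_force: 29.9
```

```bash
cat > red.py <<'E'
from h import *
def red(im):
    im=im[140:185,240:275].astype(float); w=np.clip(im[...,0]-1.6*im[...,1:].max(2)-20,0,None)
    y,x=np.mgrid[:im.shape[0],:im.shape[1]]; return (w*x).sum()/w.sum()+240,(w*y).sum()/w.sum()+140,w.sum()
print('before',red(cv2.imread('pics/side0.png')[...,::-1]))
S=cam('side'); print('now',red(S[0]))
O=np.array([611.3,146,0]);Rz=R.from_euler('z',-.192).as_matrix()
print('px/10mm',np.diff(proj(S,[O+Rz@[22,0,184],O+Rz@[32,0,184]]),axis=0))
E
python3 red.py; python3 -m pendant '{"dp":[[0.0005,0,0],[0.001,0,0],[0.001,0,0]],"rotation":[[0,0,0],[0,0,0],[0,0,0]]}'
```

```text
before (np.float64(264.15997674602966), np.float64(160.57791401315964), np.float64(7568.6))
now (np.float64(261.95597216304503), np.float64(158.90796761823606), np.float64(2816.3999999999996))
px/10mm [[-3.71093896 -0.46737345]]
time: 32.1
tool_pos: [586.5, 150.8, 201.7]
tcp_rot: [3.141, 0.001, -0.192]
contact_force: [-4.8, 0.6, 2.8]
grip_width: 23.6
finger_force: 29.9
```

```bash
python3 -m pendant '{"dp":[[0.0005,0,0],[0.001,0,0],[0.001,0,0]],"rotation":[[0,0,0],[0,0,0],[0,0,0]]}'; python3 red.py
```

```text
time: 32.48
tool_pos: [586.9, 150.8, 201.7]
tcp_rot: [3.141, 0.003, -0.192]
contact_force: [-8.3, 1.0, 3.8]
grip_width: 23.8
finger_force: 29.9
before (np.float64(264.15997674602966), np.float64(160.57791401315964), np.float64(7568.6))
now (np.float64(261.9554536990618), np.float64(158.90575091312755), np.float64(2792.6))
px/10mm [[-3.71093896 -0.46737345]]
```

```bash
cat > red.py <<'E'
from h import *
def edge(im):
    im=im[145:175,250:275].astype(float); w=np.clip(im[...,0]-1.6*im[...,1:].max(2),0,None)
    out=[]
    for r in w:
        m=60; k=np.argmax(r>m)
        out.append(250+k-(r[k]-m)/(r[k]-r[k-1]) if r.max()>m and k>0 else np.nan)
    return np.array(out)
S=cam('side'); a=edge(cv2.imread('pics/side0.png')[...,::-1]);b=edge(S[0]);c=edge(cv2.imread('pics/s5.png')[...,::-1])
print((b-a).round(2), np.nanmedian(b-a)/-.371, np.nanmedian(c-a)/-.371)
E
python3 red.py;  python3 -m pendant '{"dp":[[0.0005,0,0],[0.001,0,0],[0.001,0,0]],"rotation":[[0,0,0],[0,0,0],[0,0,0]]}'
```

```text
[  nan   nan   nan   nan   nan   nan   nan -0.75 -0.36 -0.74 -0.26 -0.82
 -0.83 -0.14 -0.33 -0.7  -0.5  -0.63 -0.95 -1.07 -0.95 -0.54 -0.53 -0.32
 -0.93   nan   nan   nan   nan   nan] 1.782739702007795 1.7891295594981056
time: 32.95
tool_pos: [586.9, 150.7, 201.7]
tcp_rot: [3.141, 0.005, -0.192]
contact_force: [-10.3, 0.6, 5.0]
grip_width: 23.6
finger_force: 29.9
```

```bash
python3 -m pendant '{"dp":[[0.0005,0,0],[0.001,0,0],[0.001,0,0]],"rotation":[[0,0,0],[0,0,0],[0,0,0]]}'
```

```text
time: 33.33
tool_pos: [587.1, 150.7, 201.7]
tcp_rot: [3.141, 0.007, -0.192]
contact_force: [-13.6, 1.3, 6.4]
grip_width: 23.8
finger_force: 30.0
```

```bash
python3 -m pendant '{"dp":[[0.0005,0,0],[0.001,0,0],[0.001,0,0]],"rotation":[[0,0,0],[0,0,0],[0,0,0]]}'; python3 red.py
```

```text
time: 33.7
tool_pos: [587.4, 150.7, 201.7]
tcp_rot: [3.141, 0.008, -0.191]
contact_force: [-16.4, 2.2, 7.2]
grip_width: 23.5
finger_force: 30.0
[  nan   nan   nan   nan   nan   nan   nan -1.06 -0.38 -0.99 -0.2  -0.74
 -0.92 -0.26 -0.77 -0.74 -0.6  -0.75 -0.9  -1.02 -0.99 -0.89 -0.54 -0.26
 -0.95   nan   nan   nan   nan   nan] 2.041105172706602 1.7891295594981056
```

```bash
python3 -m pendant '{"dp":[[0.0003,0,-0.0005],[0.0007,0,-0.001],[0.001,0,-0.001]],"rotation":[[0,0,0],[0,0,0],[0,0,0]]}'
```

```text
time: 34.12
tool_pos: [589.6, 150.3, 201.8]
tcp_rot: [3.141, 0.006, -0.192]
contact_force: [-10.5, 0.8, 0.7]
grip_width: 23.5
finger_force: 30.0
```

```bash
python3 -m pendant '{"dp":[[0.0003,0,-0.0005],[0.0007,0,-0.001],[0.001,0,-0.001]],"rotation":[[0,0,0],[0,0,0],[0,0,0]]}'; python3 red.py
```

```text
time: 34.5
tool_pos: [591.1, 150.0, 202.2]
tcp_rot: [3.141, 0.005, -0.192]
contact_force: [-5.8, 2.0, -3.7]
grip_width: 23.7
finger_force: 30.0
[  nan   nan   nan   nan   nan   nan   nan -2.2  -2.36 -2.71 -2.16 -2.02
 -2.49 -1.97 -2.05 -1.99 -1.81 -1.91 -2.12 -2.15 -2.08 -2.09 -1.94 -2.19
  2.25   nan   nan   nan   nan   nan] 5.615130260814877 1.7891295594981056
```

The collar has given about 5.5 mm in total. I'll seat the tray and release it.

```bash
python3 -m pendant '{"dp":[[-0.001,0,0.0007],[-0.0018,0,0.0015],[-0.0018,0,0.0015]],"rotation":[[0,0,0],[0,0,0],[0,0,0]]}'
```

```text
time: 34.92
tool_pos: [591.1, 149.9, 201.9]
tcp_rot: [3.141, 0.0, -0.192]
contact_force: [-2.6, 1.8, -2.9]
grip_width: 23.4
finger_force: 30.0
```

```bash
python3 -m pendant '{"dp":[[0,0,0.0006],[0,0,0.001],[0,0,0.001]],"rotation":[[0,0,0],[0,0,0],[0,0,0]]}'; python3 -m pendant '{"dp":[[0,0,0],[0,0,0],[0,0,0]],"rotation":[[0,0,0],[0,0,0],[0,0,0]]}' 0.05; python3 -m pendant '{"dp":[[0,0,-0.02],[0,0,-0.05],[0,0,-0.1],[0,0,-0.12],[0,0,-0.12]],"rotation":[[0,0,0],[0,0,0],[0,0,0],[0,0,0],[0,0,0]]}' 0.06
python3 - <<'E'
from h import *
C=cam('wrist');cv2.imwrite('pics/w7.png',C[0][...,::-1])
S=cam('side');cv2.imwrite('pics/s7.png',S[0][...,::-1])
O=np.array([611.3,146,0]);Rz=R.from_euler('z',-.192).as_matrix()
hsv=cv2.cvtColor(C[0],cv2.COLOR_RGB2HSV);H,Sa,V=[hsv[...,i].astype(int) for i in range(3)]
masks=dict(blue=(abs(H-115)<14)&(Sa>120),org=(abs(H-9)<7)&(Sa>150)&(V>90))
print('expect tabs',[(n,proj(C,[O+Rz@[x,-.3,z]]).round().tolist()) for n,x,z in (('b',18,233),('w',-2,233),('o',-22,233))])
for n,m in masks.items():
    k,l,s,c=cv2.connectedComponentsWithStats(m.astype('u1')); print(n,[(s[i].tolist(),c[i].round().tolist()) for i in range(1,k) if s[i,4]>150])
# column profile along the tabs' middle
print([ (r,C[0][r,320].tolist()) for r in range(150,250,4)])
E
python3 red.py
```

```text
time: 35.3
tool_pos: [591.1, 150.0, 201.7]
tcp_rot: [-3.141, -0.0, -0.192]
contact_force: [-5.0, 1.3, 0.9]
grip_width: 23.7
finger_force: 30.0
time: 35.67
tool_pos: [591.7, 149.7, 201.4]
tcp_rot: [-3.142, -0.001, -0.192]
contact_force: [-1.1, 0.3, 0.5]
grip_width: 47.8
finger_force: 0.0
time: 36.3
tool_pos: [592.0, 149.9, 323.0]
tcp_rot: [-3.14, -0.004, -0.192]
contact_force: [-0.7, 0.2, 0.2]
grip_width: 59.7
finger_force: 0.0
expect tabs [('b', [[320.0, 160.0]]), ('w', [[320.0, 183.0]]), ('o', [[320.0, 205.0]])]
blue [([100, 32, 19, 17, 201], [109.0, 40.0]), ([123, 50, 30, 15, 307], [137.0, 57.0]), ([278, 135, 83, 28, 1555], [319.0, 150.0])]
org [([293, 184, 53, 23, 994], [319.0, 195.0]), ([26, 188, 119, 47, 2766], [88.0, 209.0])]
[(150, [33, 64, 118]), (154, [49, 93, 175]), (158, [57, 111, 209]), (162, [87, 108, 164]), (166, [252, 250, 238]), (170, [220, 209, 184]), (174, [156, 148, 132]), (178, [252, 249, 235]), (182, [252, 249, 237]), (186, [252, 159, 89]), (190, [226, 112, 54]), (194, [158, 80, 38]), (198, [189, 94, 45]), (202, [253, 155, 75]), (206, [246, 155, 111]), (210, [221, 206, 202]), (214, [221, 205, 201]), (218, [221, 205, 201]), (222, [220, 205, 200]), (226, [221, 205, 201]), (230, [220, 204, 201]), (234, [220, 204, 200]), (238, [220, 204, 199]), (242, [204, 189, 184]), (246, [199, 186, 183])]
[  nan   nan   nan   nan   nan   nan   nan -2.15 -2.34 -2.7  -2.18 -1.98
 -2.55 -2.1  -2.05 -2.04 -1.78 -2.02 -2.12 -2.19 -2.14 -2.04 -1.9  -2.08
   nan   nan   nan   nan   nan   nan] 5.650010366991558 1.7891295594981056
```

The tabs are evenly spaced at 22 and 23 px, which is about 20 mm. All are centred, and the collar has given about 5.6 mm. I'll hand in.

```bash
python3 -m pendant '{"dp":[[0,0,-0.01],[0,0,-0.01],[0,0,-0.01],[0,0,-0.01]],"rotation":[[0,0,0],[0,0,0],[0,0,0],[0,0,0]]}'; python3 -c "
from plant import workorder
print(workorder.close_job())"
```

```text
time: 36.95
tool_pos: [591.1, 149.9, 330.9]
tcp_rot: [3.141, 0.0, -0.192]
contact_force: [0.0, 0.3, -0.4]
grip_width: 59.9
finger_force: 0.0
the job is handed in; nothing more can be done
None
```

The blue, white and orange trays hang nested on the hook with the collar pushed back about 5.6 mm (camera estimate), and the job was handed in at about 37 s; no verdict was returned.

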